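# Close the loaded pellet cell and hold it against its spring

## Robot

A 6-joint arm with a two-finger parallel gripper is mounted at the origin on a cart in front of the work surface, level with it; the furniture and walls round the work are solid. World frame = base frame: x ahead of the robot, y to its left, z up, the work surface at z = 0. Lengths are in m, angles in rad, forces in N, time in s.
With the tool pointing down it reaches from about 0.35 to 0.975 m from the base axis. Payload 4.9 kg.
Tool frame: the origin (TCP) lies midway between the tips of the shut fingers; the grasp point (between the pads) lies 19 mm behind it; z points along the fingers, y is the direction in which the jaws open and shut (so a half turn about z gives the same grasp; the last joint's range is limited). The gripper opens to 85 mm and grips with 20 to 120 N. Pads are 22 mm wide; open, the fingers measure 114 mm over their backs; the gripper's body (76 mm by 85 mm) begins 54 mm behind the grasp point. The pads swing forward as they close: fully open they stand 13 mm farther back than shut.
Start: joints at [-1.227, 0.053, 1.613, -0, 1.476, -0.119], TCP at [0.279, -0.559, 0.231] pointing down, gripper open.
Joint ranges: [-3.01, 3.01], [-1.01, 2.22], [0.06, 2.58], [-1.02, 4.17], [0.09, 2.62], [-3.14, 3.14]. Speed limits (rad/s): [2.57, 2.57, 3.14, 3.14, 3.14, 3.14].

## Interface

Orientations are given as a rotation vector (axis times angle).
In Python, from station import ctrl gives the robot as it stands.
- The arm moves only by the shell command python3 -m jog 'ROWS' [FORCE]. ROWS is JSON, one flat list of numbers, 7 for each row, row after row: the opening, from 0 (shut) to 1 (fully open), then the shift along the tool's x, y, z in m, then the turn, a rotation vector about the tool's x, y, z in degrees. A call has 1 to 10 rows; each row shifts and turns the commanded pose from where the row before left it, along the tool's axes as they then stand; what a row does not reach is not made up. A row lasts 1/8 s, in which the tool goes at most 62.5 mm and 10.7 degrees, less where a joint would pass 70% of its speed; a pose out of reach is approached as far as the arm can. A call with a gripper value outside its range is refused whole. The fingers move at their own pace and stop on an object; FORCE is the grip in N (left out, the last holds). Time passes only in rows, so rows that do not move let the fingers close. It gives the time, the measured TCP pose, the force and the opening at its end, in the units of the state.
- ctrl.get_obs(): the state, without advancing time (a new reading comes with each control period).
- ctrl.get_image(name): name is "side" or "top" or "wrist"; returns a dict with "image" (384x512x3 uint8, blue, green, red), "camera_matrix" (3x3 intrinsics, pixels), "dist_coeffs" ([k1, k2, p1, p2, k3] as OpenCV has them; the pictures are not rectified), "rvec" (rotation vector, rad) and "tvec" (3), from world to camera coordinates, as OpenCV has them; the wrist camera has in their place "mount" (4x4, takes a point from camera to tool coordinates, whose origin is the TCP and whose axes are the flange's). Camera axes: x right, y down, z forward; pixel columns grow to the right and rows downward; lengths in m; the calibration is good to about 2 mm. A picture is of the moment at which its call begins: read the wrist's pose just before it. There is no depth.
- ctrl.finish_job(): hands the job in, once; it reports no verdict.
Trained networks look in a picture, given as the dict that the camera call returned (one of the last four; its "shot" number tells which), for a name from the list of things; names that differ only in an ending like _2 or _b are one class to them, and where a whole thing is asked for, a point or a joint stands for the part that bears it (a point fixed in the world has none). Each returns a list of dicts, best first, with "p" (0 to 1); they miss things now and then, are a little off and sometimes report something else, mostly with a low value. They report only what shows in the picture. A call takes as long as a camera call.
- ctrl.boxes_of(target, picture): "box" ([centre column, centre row, width, height] in pixels, round what is visible of it).
The state is a dict: "t": time; "q": joint angles; "dq": joint speeds; "effort": joint torques, N m; "tool_pos": TCP position; "tool_rot": TCP orientation; "contact_force": force on the tool from outside, world axes, zero at the start; "wrist_torque": the same for the moment, N m; "opening": finger opening in m.
Only numpy, scipy, OpenCV 4.12 (cv2) and the standard library are available. Lean on these libraries where they do the work, as an engineer would, in place of code of your own. Each camera call takes 0.05 s, during which the arm holds its last target. There are 200 camera calls.

## Task

One station of the twin pellet cell has a pellet lying in it, the other is shut off with its blank cover. Pick up the upper half from the bench by its terminal block, fit it the right way round on the two dowels of the station with the pellet and press it fully home against the spring, flange flat on the block, so that I can put in the screws. Finish while still holding it pressed home, do not let go; leave the blank cover and the tools and tray lying round it where they are.

Things in the scene. Friction and masses are not known exactly. Their poses are not given: they have to be found in the camera images.
- stand: Twin pellet cell, fixed: bed plate 128 (x) x 214 (y) x 10 mm with two grey blocks side by side, each 104 (x) x 70 (y) x 30 mm, centred at y = +52 (left) and -52 mm (right); their flat tops (lands) are 40 mm above the bench. Terminals stick out 6 mm at the front (-x). Origin: centre of the bed plate's underside; x along a station's two dowels towards the thick one, z up.
- seat_left (a point): Centre of the left (+y of the stand) station, at the height of its land, 40 mm above the bench; axes as the stand. A round pocket of 43 mm with a spring-loaded electrode lies here. Two steel dowels stand 14 mm above the land, the top 5 mm tapered: a thick one, 12 mm, at x = +37 mm and a thin one, 8 mm, at x = -37 mm.
- seat_right (a point): The same point of the right (-y of the stand) station, which is built alike.
- big_dowel_left (a point): Foot of the thick dowel of the left station, on its axis at the height of the land.
- big_dowel_right (a point): Foot of the thick dowel of the right station.
- electrode_left (a joint): How far the left station's electrode is pushed down, in m: 0 = up, 0.005 = pushed down by a pellet under a fully closed upper half, end stop 0.0065. Its spring pushes up with 5 N at 0 and 9 N at 0.005; the weight of the upper half alone does not push it down.
- electrode_right (a joint): The same for the right station.
- upper_half: Upper half, loose, about 0.25 kg, flat side down on the bench: aluminium flange 104 (x) x 70 (y) x 12 mm; on it a grey terminal block 42 (x) x 26 (y) mm, 37 mm high above the flange, with a black socket 5 mm high on top. Take it across the 26 mm. Bores: see big_bore. Origin: centre of the flange's underside, x towards the larger bore, z up. Meets the pellet 5 mm above the land, home at 0.
- big_bore (a point): Centre of the larger bore at the underside of the upper half. Both bores go through the flange on its long middle line: 14 mm at x = +37 mm (for the thick dowel), 10 mm at x = -37 mm (for the thin one). The dowels' tips enter when the underside is 14 mm above the land.
- pellet: White ceramic pellet, a plain disc 40 mm across and 9 mm thick, loose in the pocket of the open station (left or right differs from run to run); it lies on the electrode and stands 5 mm proud of the land. Origin: centre of its underside, z up.
- blank_cover: Blank cover, loose on the dowels of the other station: aluminium plate 104 x 70 x 6 mm with the same two bores and a black mushroom knob 22 mm wide, 14 mm high. Underside on the land. Origin: centre of its underside; axes as the stand. Stays where it is.
- hex_key_1: Hex key, 87 x 28 x 4 mm, lying to the right of the stand; bystander. Origin: centre of its underside.
- tweezers_1: Steel tweezers, 123 x 11 x 10 mm, lying between the stand and the upper half; bystander. Origin: centre of its underside.
- screw_tray: Open steel tray 76 x 52 x 12 mm with four cap screws in it, left of the work and further back; bystander. Origin: centre of its underside.
- timer_1: Lab timer, 66 x 62 x 18 mm, at the right front; bystander. Origin: centre of its underside.

How it is judged:
On the way, in this order (a step that is already met when the one before it is completed fails the run):
1. the upper half is picked up, its underside more than 30 mm above the bench (height (world z) of upper_half above 0.03 m and contact force between the fingers and upper_half above 2 N), for 0.2 s.
2. the upper half is pressed home on the station with the pellet, the pellet's electrode pushed down (((horizontal distance between pellet and seat_left below 0.006 m and z of upper_half in the frame of seat_left between -0.0015 and 0.0015 m and horizontal distance between upper_half and seat_left below 0.003 m and horizontal distance between big_bore and big_dowel_left below 0.003 m and value of joint electrode_left above 0.003 m and contact force between upper_half and pellet above 5 N and contact force between the fingers and upper_half above 2 N and horizontal distance between blank_cover and seat_right below 0.005 m) or (horizontal distance between pellet and seat_right below 0.006 m and z of upper_half in the frame of seat_right between -0.0015 and 0.0015 m and horizontal distance between upper_half and seat_right below 0.003 m and horizontal distance between big_bore and big_dowel_right below 0.003 m and value of joint electrode_right above 0.003 m and contact force between upper_half and pellet above 5 N and contact force between the fingers and upper_half above 2 N and horizontal distance between blank_cover and seat_left below 0.005 m))), for 0.3 s.
At the end, for the whole second after the job is handed in: Fingers hold the upper half (over 2 N), pressed on the pellet (over 5 N) in its station: underside within 1.5 mm of the land, centre and larger bore within 3 mm of seat and thick dowel, electrode down over 3 mm, pellet within 6 mm of centre; blank cover within 5 mm on its station (((horizontal distance between pellet and seat_left below 0.006 m and z of upper_half in the frame of seat_left between -0.0015 and 0.0015 m and horizontal distance between upper_half and seat_left below 0.003 m and horizontal distance between big_bore and big_dowel_left below 0.003 m and value of joint electrode_left above 0.003 m and contact force between upper_half and pellet above 5 N and contact force between the fingers and upper_half above 2 N and horizontal distance between blank_cover and seat_right below 0.005 m) or (horizontal distance between pellet and seat_right below 0.006 m and z of upper_half in the frame of seat_right between -0.0015 and 0.0015 m and horizontal distance between upper_half and seat_right below 0.003 m and horizontal distance between big_bore and big_dowel_right below 0.003 m and value of joint electrode_right above 0.003 m and contact force between upper_half and pellet above 5 N and contact force between the fingers and upper_half above 2 N and horizontal distance between blank_cover and seat_left below 0.005 m))); the arm keeps its last pose, push and grip.
It fails at once if the blank cover is moved by more than 6 mm (distance of blank_cover from where it was at the start of the episode above 0.006 m).
It fails at once if hex key, tweezers, screw tray or timer is pushed by more than 20 mm (distance of any of hex_key_1, tweezers_1, screw_tray, timer_1 from where it was at the start of the episode above 0.02 m).
It also fails if it takes over 42 s, if anything falls off the work surface, if the arm or the gripper's body presses on something with over 40 N, if the wrist force passes 120 N, or if a joint passes its speed limit or range.

## Working session

There is one attempt and no reset: what is moved stays moved. The work goes in short steps, Python scripts to look and compute and a shell command to move; the robot and the scene stay as the last step left them, time stands still between calls to the robot, and variables do not carry over. Pictures are saved under pics/ and viewed, about 8 in all and at most 12, crops included, and the job is handed in when it is done.

```bash
ls; mkdir -p pics; cat > h.py <<'E'
import numpy as np, cv2
from station import ctrl
from scipy.spatial.transform import Rotation as R
def cam(im,obs=None):
    K=np.array(im["camera_matrix"],float);D=np.array(im["dist_coeffs"],float)
    if "mount" in im:
        T=np.eye(4);T[:3,:3]=R.from_rotvec(obs["tool_rot"]).as_matrix();T[:3,3]=obs["tool_pos"]
        W=np.linalg.inv(T@np.array(im["mount"]));return K,D,W[:3,:3],W[:3,3]
    return K,D,R.from_rotvec(np.ravel(im["rvec"])).as_matrix(),np.ravel(im["tvec"])
def toworld(c,px,z):
    K,D,Rm,t=c
    u=cv2.undistortPoints(np.array(px,float).reshape(-1,1,2),K,D).reshape(-1,2)
    d=np.c_[u,np.ones(len(u))]@Rm; o=-Rm.T@t
    return o+d*((z-o[2])/d[:,2])[:,None]
def topix(c,P):
    K,D,Rm,t=c
    return cv2.projectPoints(np.array(P,float).reshape(-1,1,3),cv2.Rodrigues(Rm)[0],t,K,D)[0].reshape(-1,2)
E
python3 - <<'E'
from h import *
o=ctrl.get_obs();print(o)
ims=[]
for n in("side","top"):
    im=ctrl.get_image(n);ims.append(im["image"]);c=cam(im)
    print(n,"campos",-c[2].T@c[3])
    for t in("upper_half","pellet","blank_cover","stand","big_bore","hex_key_1","tweezers_1","screw_tray","timer_1"):
        for b in ctrl.boxes_of(t,im)[:2]: print(t,round(b["p"],2),np.round(b["box"],1),toworld(c,b["box"][:2],0.04).round(3))
    cv2.imwrite(f"pics/{n}.png",cv2.resize(im["image"],(800,600)))
E
```

```text
pics
{'t': 0.0, 'q': array([-1.22699065e+00,  5.33575864e-02,  1.61432530e+00, -1.90884533e-06,
        1.47601989e+00, -1.19031713e-01]), 'dq': array([-1.08117056e-03,  1.07577913e-03,  1.52373991e-04,  8.53402686e-05,
        6.37867116e-04,  1.08466262e-03]), 'effort': array([ 3.74290557e-04, -3.93678796e+01, -3.70177388e+01, -6.99107545e-05,
        6.91198322e-03,  5.22353872e-06]), 'tool_pos': array([ 0.27881966, -0.55864333,  0.23004389]), 'tool_rot': array([-3.05580323e+00, -7.20070786e-01,  3.74447765e-04]), 'contact_force': array([0.15351883, 0.46980877, 0.23886089]), 'wrist_torque': array([ 0.01225477, -0.02699727,  0.00601384]), 'opening': 0.08536644065879491}
side campos [0.30819991 0.90100755 0.65472455]
upper_half 0.88 [254.4 251.8  41.1  29.9] [[0.474 0.219 0.04 ]]
pellet 0.6 [267.5 170.2   6.7   7.1] [[ 0.519 -0.193  0.04 ]]
blank_cover 0.58 [265.9 185.3  35.7  14.2] [[ 0.506 -0.095  0.04 ]]
stand 0.95 [268.6 185.   41.7  42.2] [[ 0.498 -0.099  0.04 ]]
big_bore 0.71 [250.5 252.8  47.   32.1] [[0.482 0.225 0.04 ]]
screw_tray 0.89 [181.5 307.4  31.8  26.5] [[0.585 0.417 0.04 ]]
timer_1 0.49 [301.9 147.4  15.9  11.8] [[ 0.425 -0.391  0.04 ]]
top campos [ 0.35674397 -0.02192156  1.09918899]
blank_cover 0.7 [272.6 195.1  29.   43.5] [[ 0.502 -0.095  0.04 ]]
stand 0.88 [287.2 193.2  77.6  55.9] [[ 0.508 -0.138  0.04 ]]
big_bore 0.97 [180.4 204.5  24.1  41.6] [[0.476 0.175 0.04 ]]
tweezers_1 0.64 [290.4 194.6  78.6  54.9] [[ 0.504 -0.148  0.04 ]]
timer_1 0.65 [389.9 218.9  21.5  21.9] [[ 0.43  -0.442  0.04 ]]
timer_1 0.2 [290.8 191.9  79.6  57.1] [[ 0.512 -0.149  0.04 ]]
```

```bash
python3 - <<'E'
from h import *
im=ctrl.get_image("top");i=im["image"];cv2.imwrite("pics/top2.png",cv2.resize(i[120:270,130:430],(800,400),interpolation=cv2.INTER_CUBIC))
im=ctrl.get_image("side");i=im["image"];cv2.imwrite("pics/side2.png",cv2.resize(i[120:330,150:350],(570,600),interpolation=cv2.INTER_CUBIC))
E
```

```text
(no output)
```

View pics/top2.png

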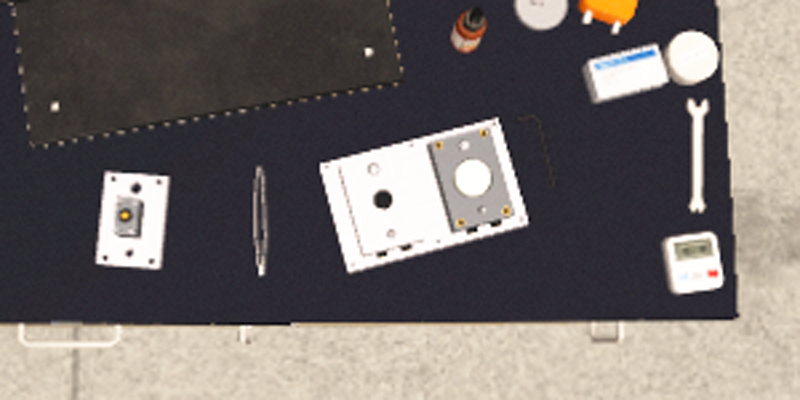

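View pics/side2.png

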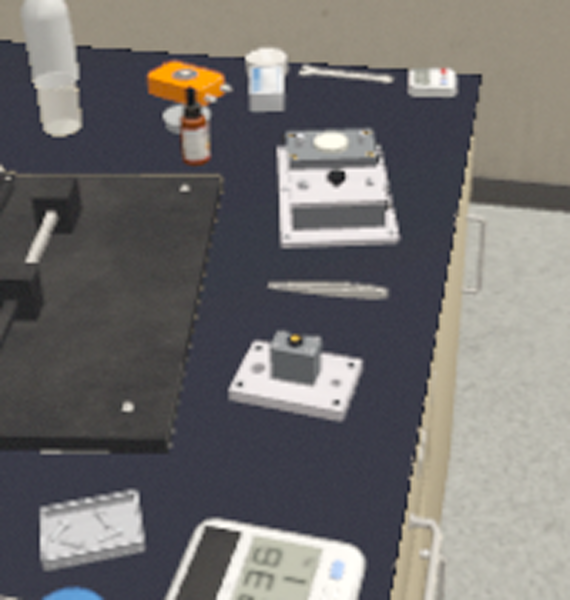

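The top and side pictures show the pellet station on the right (white disc at crop (472,180)) and the blank cover on the left. The upper half is near crop (133,220), and its larger bore seems to be on the far, +x side.

```bash
python3 - <<'E'
from h import *
f=lambda a:np.array(a,float)/2.6667+[130,120]
im=ctrl.get_image("top");c=cam(im)
u=toworld(c,f([(108,170),(170,176),(162,270),(96,266)]),.012);print(u.round(3),u.mean(0).round(3))
s=toworld(c,f([(320,163),(500,118),(527,224),(350,272)]),.01);print(s.round(3),s.mean(0).round(3))
g=lambda a:np.degrees(np.arctan2(a[1],a[0]))
print(g(u[0]+u[1]-u[2]-u[3]),g(s[0]+s[1]-s[2]-s[3]))
o=ctrl.get_obs();print(np.array(ctrl.get_image("wrist")["mount"]).round(3))
print(R.from_rotvec(o["tool_rot"]).as_matrix().round(3))
T=R.from_rotvec(o["tool_rot"])
print(T.inv().apply(np.r_[u.mean(0)[:2],.25]-o["tool_pos"]))
E
```

```text
[[0.542 0.211 0.012]
 [0.535 0.141 0.012]
 [0.428 0.148 0.012]
 [0.433 0.222 0.012]] [0.485 0.181 0.012]
[[ 0.55  -0.029  0.01 ]
 [ 0.602 -0.237  0.01 ]
 [ 0.479 -0.264  0.01 ]
 [ 0.426 -0.062  0.01 ]] [ 0.514 -0.148  0.01 ]
-4.681535566167031 13.655894698295949
[[-0.001 -0.953 -0.303  0.077]
 [ 1.    -0.001 -0.     0.001]
 [-0.    -0.303  0.953 -0.142]
 [ 0.     0.     0.     1.   ]]
[[ 0.895  0.446  0.   ]
 [ 0.446 -0.895 -0.   ]
 [ 0.     0.    -1.   ]]
[ 0.51417953 -0.57021767 -0.01868592]
```

```bash
python3 -m jog '[1,0.052,-0.033,-0.008,0,0,0, 1,0.052,-0.033,-0.008,0,0,0, 1,0.052,-0.033,-0.008,0,0,0, 1,0.052,-0.033,-0.008,0,0,0, 1,0.052,-0.033,-0.008,0,0,0, 1,0.052,-0.033,-0.008,0,0,0, 1,0.052,-0.033,-0.008,0,0,0, 1,0.052,-0.033,-0.008,0,0,0, 1,0,0,0,0,0,6.4, 1,0,0,0,0,0,6.4]'
python3 - <<'E'
from h import *
for k in range(4): ctrl.get_image("top")
o=ctrl.get_obs();im=ctrl.get_image("wrist");c=cam(im,o);print(o["tool_pos"],o["t"])
np.savez("w1.npz",pos=o["tool_pos"],rot=o["tool_rot"],img=im["image"],K=im["camera_matrix"],D=im["dist_coeffs"],mount=im["mount"])
for t in("pellet","blank_cover","stand"):
    for b in ctrl.boxes_of(t,im)[:2]: print(t,round(b["p"],2),np.round(b["box"],1),toworld(c,b["box"][:2],0.045).round(4))
cv2.imwrite("pics/w1.png",cv2.resize(im["image"],(800,600)))
E
```

```text
t: 2.45
tool_pos: [0.5339, -0.1362, 0.2955]
tool_rot: [3.119, 0.373, 0.0]
contact_force: [-0.3, 0.6, 0.4]
opening: 0.0854
[ 0.53337032 -0.13730624  0.29530343] 2.65
pellet 0.87 [299.4 175.   24.6  23.2] [[ 0.5283 -0.2023  0.045 ]]
blank_cover 0.85 [227.1 174.9  49.4  66.9] [[ 0.5022 -0.0951  0.045 ]]
stand 0.58 [263.  166.9 135.7  78.2] [[ 0.5273 -0.1453  0.045 ]]
stand 0.28 [150.6 168.1  12.4  55.1] [[0.485  0.0192 0.045 ]]
```

View pics/w1.png

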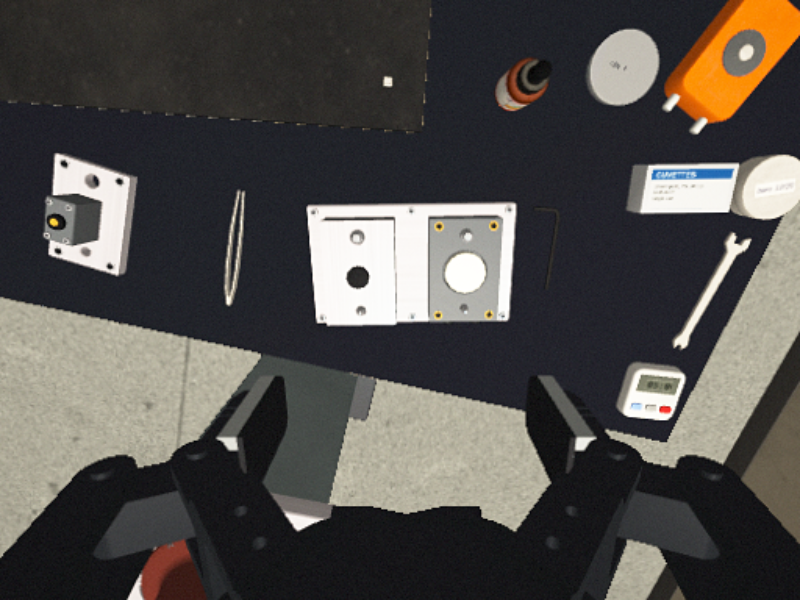

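The wrist view shows the blank cover at (357,275), the pellet at (466,272) and the upper half at (90,215) with its big bore on the far side. I'm moving closer over the right station.

```bash
python3 -m jog '[1,0,0.030,0.048,0,0,0, 1,0,0.029,0.048,0,0,0, 1,0,0,0,0,0,0, 1,0,0,0,0,0,0]'
python3 - <<'E'
from h import *
o=ctrl.get_obs();im=ctrl.get_image("wrist");c=cam(im,o);print(o["tool_pos"],o["tool_rot"],o["t"])
np.savez("w2.npz",pos=o["tool_pos"],rot=o["tool_rot"],img=im["image"],K=im["camera_matrix"],D=im["dist_coeffs"],mount=im["mount"])
for t in("pellet","blank_cover","stand"):
    for b in ctrl.boxes_of(t,im)[:2]: print(t,round(b["p"],2),np.round(b["box"],1),toworld(c,b["box"][:2],0.045).round(4))
i=im["image"];cv2.imwrite("pics/w2.png",cv2.resize(i[60:285,150:400],None,fx=2.6,fy=2.6,interpolation=cv2.INTER_CUBIC))
E
```

```text
t: 3.35
tool_pos: [0.5478, -0.1946, 0.2006]
tool_rot: [3.119, 0.375, 0.002]
contact_force: [0.2, 0.3, 0.6]
opening: 0.0852
[ 0.54782798 -0.19461943  0.20058023] [3.11875295e+00 3.75116174e-01 1.93034129e-03] 3.35
pellet 0.78 [260.4 194.3  34.4  35. ] [[ 0.5288 -0.2015  0.045 ]]
blank_cover 0.75 [169.8 194.4  66.7  83.8] [[ 0.5033 -0.0974  0.045 ]]
stand 0.78 [216.8 185.6 174.3  98.3] [[ 0.5271 -0.1493  0.045 ]]
stand 0.28 [330.4 161.7  16.2  42.6] [[ 0.5856 -0.2698  0.045 ]]
```

View pics/w2.png

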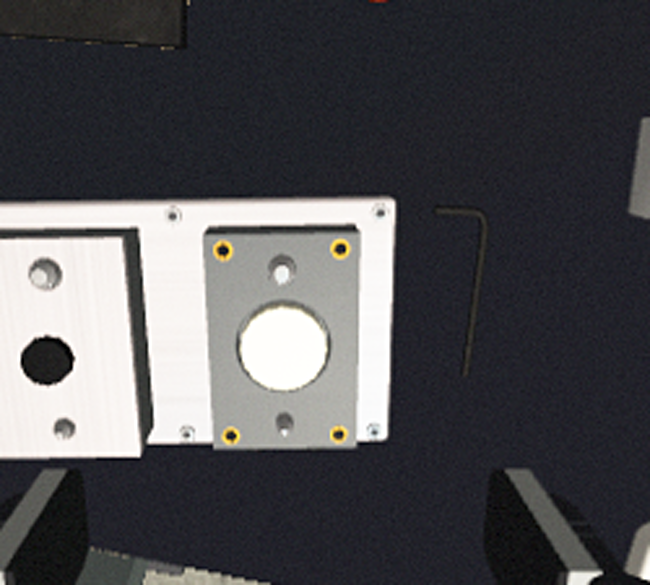

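```bash
cat > seat.py <<'E'
from h import *
def run(fn):
    d=np.load(fn);c=cam({"camera_matrix":d["K"],"dist_coeffs":d["D"],"mount":d["mount"]},{"tool_pos":d["pos"],"tool_rot":d["rot"]})
    i=d["img"];hsv=cv2.cvtColor(i,cv2.COLOR_BGR2HSV)
    m=((hsv[...,0]>12)&(hsv[...,0]<35)&(hsv[...,1]>110)&(hsv[...,2]>90)).astype(np.uint8)
    m=cv2.dilate(m,np.ones((3,3)));n,_,st,ce=cv2.connectedComponentsWithStats(m)
    P=[]
    for k in range(1,n):
        if 8<st[k,4]<200: P.append(ce[k]);print(st[k,4],ce[k].round(1),toworld(c,ce[k],.04).round(4))
    return d,c
E
python3 - <<'E'
from seat import *
for f in("w1.npz","w2.npz"):
    d,c=run(f)
d,c=run("w2.npz")
f=lambda a:np.array(a,float)/2.6+[150,60]-.3
s=toworld(c,f([(204,231),(357,227),(355,446),(215,449)]),.04);print(s.round(4),s.mean(0))
print("edges",np.linalg.norm(s-np.roll(s,-1,0),axis=1))
print("tips",toworld(c,f([(281,268),(285,427)]),.054))
print("bed far right corner, ",toworld(c,f([(396,199),(388,440)]),.01))
E
```

```text
14 [467.5   1.5] [[ 0.7953 -0.3462  0.04  ]]
9 [460.   8.] [[ 0.7867 -0.3404  0.04  ]]
15 [453.  19.] [[ 0.7736 -0.3374  0.04  ]]
23 [427.7  50.9] [[ 0.7321 -0.3218  0.04  ]]
44 [327.1  68.3] [[ 0.6806 -0.1977  0.04  ]]
46 [ 34.  141.9] [[0.482  0.1914 0.04  ]]
55 [280.5 144.5] [[ 0.5656 -0.1628  0.04  ]]
58 [315.6 144. ] [[ 0.5786 -0.2133  0.04  ]]
45 [279.9 201.1] [[ 0.4787 -0.1853  0.04  ]]
45 [312.1 200.9] [[ 0.4914 -0.2351  0.04  ]]
9 [442.  14.] [[ 0.7503 -0.3311  0.04  ]]
9 [431.  25.] [[ 0.7392 -0.3247  0.04  ]]
9 [425.  39.] [[ 0.7265 -0.3242  0.04  ]]
93 [297.5  56.2] [[ 0.6817 -0.2036  0.04  ]]
81 [280.3 155.3] [[ 0.5785 -0.2131  0.04  ]]
77 [235.3 155.9] [[ 0.5655 -0.1628  0.04  ]]
67 [238.3 227.3] [[ 0.4784 -0.1853  0.04  ]]
61 [279.8 226.5] [[ 0.4917 -0.2356  0.04  ]]
9 [442.  14.] [[ 0.7503 -0.3311  0.04  ]]
9 [431.  25.] [[ 0.7392 -0.3247  0.04  ]]
9 [425.  39.] [[ 0.7265 -0.3242  0.04  ]]
93 [297.5  56.2] [[ 0.6817 -0.2036  0.04  ]]
81 [280.3 155.3] [[ 0.5785 -0.2131  0.04  ]]
77 [235.3 155.9] [[ 0.5655 -0.1628  0.04  ]]
67 [238.3 227.3] [[ 0.4784 -0.1853  0.04  ]]
61 [279.8 226.5] [[ 0.4917 -0.2356  0.04  ]]
[[ 0.5719 -0.1531  0.04  ]
 [ 0.5894 -0.218   0.04  ]
 [ 0.4873 -0.2452  0.04  ]
 [ 0.4697 -0.1796  0.04  ]] [ 0.52957404 -0.19898442  0.04      ]
edges [0.06716852 0.10572319 0.06794785 0.10554394]
tips [[ 0.56659366 -0.18928685  0.054     ]
 [ 0.49521786 -0.20837133  0.054     ]]
bed far right corner,  [[ 0.60326937 -0.23648742  0.01      ]
 [ 0.48137551 -0.26803749  0.01      ]]
```

```bash
python3 -m jog '[1,0.0067,-0.0535,-0.003,0,0,0, 1,0.0067,-0.0535,-0.003,0,0,0, 1,0.0067,-0.0535,-0.003,0,0,0, 1,0.0067,-0.0535,-0.003,0,0,0, 1,0.0067,-0.0535,-0.003,0,0,0, 1,0.0067,-0.0535,-0.003,0,0,0, 1,0.0067,-0.0535,-0.003,0,0,0, 1,0,0,0,0,0,9.6, 1,0,0,0,0,0,9.6, 1,0,0,0,0,0,0]'
python3 -m jog '[1,0,0,0,0,0,0]'
python3 - <<'E'
from h import *
o=ctrl.get_obs();im=ctrl.get_image("wrist");c=cam(im,o);print(o["tool_pos"],o["tool_rot"],o["t"])
np.savez("w3.npz",pos=o["tool_pos"],rot=o["tool_rot"],img=im["image"],K=im["camera_matrix"],D=im["dist_coeffs"],mount=im["mount"])
for t in("upper_half","tweezers_1"):
    for b in ctrl.boxes_of(t,im)[:2]: print(t,round(b["p"],2),np.round(b["box"],1),toworld(c,b["box"][:2],0.012).round(4))
i=im["image"];cv2.imwrite("pics/w3.png",cv2.resize(i[90:290,150:400],None,fx=3,fy=3,interpolation=cv2.INTER_CUBIC))
E
```

```text
t: 4.8
tool_pos: [0.5043, 0.181, 0.2217]
tool_rot: [-3.138, 0.145, -0.003]
contact_force: [0.6, -0.3, 1.1]
opening: 0.0856
t: 4.92
tool_pos: [0.5043, 0.1805, 0.2211]
tool_rot: [-3.138, 0.146, -0.002]
contact_force: [-0.3, -0.3, 0.7]
opening: 0.0854
[0.50431458 0.18047582 0.22109625] [-3.13782834e+00  1.46383046e-01 -1.98060753e-03] 4.925
upper_half 0.87 [258.4 176.8  53.3  79.6] [[0.4924 0.1821 0.012 ]]
tweezers_1 0.64 [462.8 145.6  97.8 118.4] [[ 0.5091 -0.0888  0.012 ]]
tweezers_1 0.6 [362.4 174.6   9.9  76.9] [[0.4822 0.0407 0.012 ]]
```

View pics/w3.png

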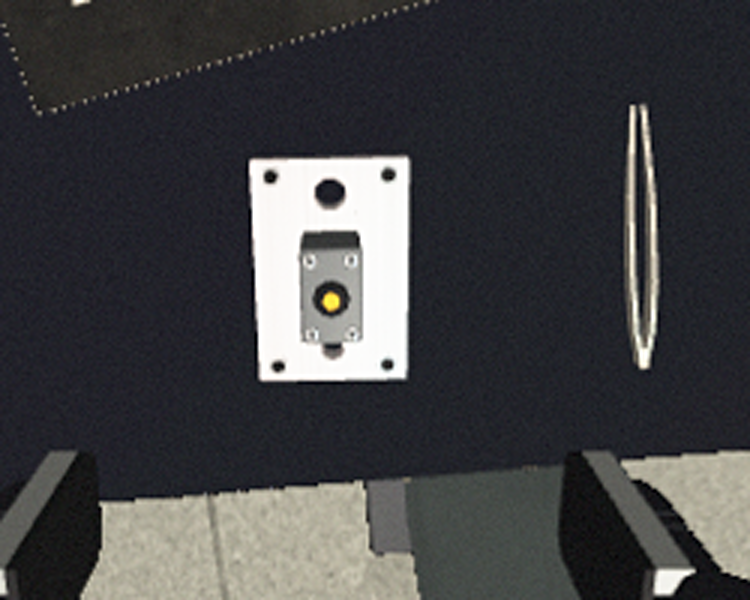

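The close view shows the larger bore on the far side at crop (330,192), the terminal block at (330,295) and the tweezers well clear on the right.

```bash
python3 - <<'E'
from seat import *
d,c=run("w3.npz")
f=lambda a:np.array(a,float)/3+[150,90]-.33
g=lambda a:np.degrees(np.arctan2(a[1],a[0]))
for n,p,z in(("holes",[(271,177),(388,175),(387,365),(278,367)],.012),("corners",[(249,158),(410,157),(407,380),(261,381)],.012),("blocktop",[(301,249),(362,249),(361,342),(302,342)],.049)):
    s=toworld(c,f(p),z);print(n,s.mean(0).round(4),"yaw",g(s[0]+s[1]-s[2]-s[3]).round(2),g(s[0]+s[3]-s[1]-s[2]).round(2)-90,np.linalg.norm(s-np.roll(s,-1,0),axis=1).round(4))
print("bore",toworld(c,f([(330,192)]),.012),"socket",toworld(c,f([(330,299)]),.054))
x=R.from_rotvec(d["rot"]).as_matrix();print(x.round(4),g(x[:,0]))
E
```

```text
67 [260.  190.1] [[0.4819 0.1809 0.04  ]]
holes [0.486  0.1805 0.012 ] yaw -4.49 -4.340000000000003 [0.0517 0.0901 0.0519 0.0902]
corners [0.4863 0.1801 0.012 ] yaw -4.23 -5.0 [0.0706 0.1056 0.0699 0.1057]
blocktop [0.4867 0.1803 0.049 ] yaw -5.35 -5.390000000000001 [0.0248 0.0402 0.0249 0.0402]
bore [[0.52389481 0.17739289 0.012     ]] socket [[0.48718166 0.18085439 0.054     ]]
[[ 9.957e-01 -9.310e-02  1.300e-03]
 [-9.310e-02 -9.957e-01  3.000e-04]
 [ 1.200e-03 -4.000e-04 -1.000e+00]] -5.3419602972028475
```

```bash
python3 -m jog '[1,-0.009,0.001,0.045,0,0,-0.8, 1,-0.009,0.001,0.045,0,0,0, 1,0,0,0.045,0,0,0, 1,0,0,0.045,0,0,0, 1,0,0,0.022,0,0,0, 1,0,0,0,0,0,0, 1,0,0,0,0,0,0]' 80; python3 -m jog '[0.4,0,0,0,0,0,0, 0.3,0,0,0,0,0,0, 0,0,0,0,0,0,0, 0,0,0,0,0,0,0, 0,0,0,0,0,0,0, 0,0,0,0,0,0,0, 0,0,0,0,0,0,0]' 80
```

```text
t: 5.95
tool_pos: [0.4872, 0.1801, 0.0196]
tool_rot: [-3.138, 0.128, -0.003]
contact_force: [-0.1, 0.1, 0.7]
opening: 0.0854
t: 6.82
tool_pos: [0.4868, 0.1802, 0.0191]
tool_rot: [-3.138, 0.128, -0.002]
contact_force: [0.4, 0.0, 4.8]
opening: 0.0248
```

```bash
python3 -m jog '[0,0,0,-0.02,0,0,0, 0,0,0,-0.04,0,0,0, 0,0,0,-0.05,0,0,0, 0,0,0,-0.03,0,0,-9.6, 0,0,0,0,0,0,-9.6, 0,0,0,0,0,0,0, 0,0,0,0,0,0,0]'
python3 - <<'E'
from h import *
o=ctrl.get_obs();im=ctrl.get_image("wrist");print(o["tool_pos"],o["tool_rot"],o["opening"])
np.savez("w4.npz",pos=o["tool_pos"],rot=o["tool_rot"],img=im["image"],K=im["camera_matrix"],D=im["dist_coeffs"],mount=im["mount"])
i=im["image"];cv2.imwrite("pics/w4.png",cv2.resize(i[130:384,90:430],None,fx=2.3,fy=2.3,interpolation=cv2.INTER_CUBIC))
E
```

```text
t: 7.7
tool_pos: [0.485, 0.1797, 0.1566]
tool_rot: [3.117, 0.393, -0.005]
contact_force: [0.5, -0.6, -3.0]
opening: 0.0248
[0.48501645 0.17967733 0.15664137] [ 3.11655351  0.39316476 -0.00468952] 0.024812873946127592
```

View pics/w4.png

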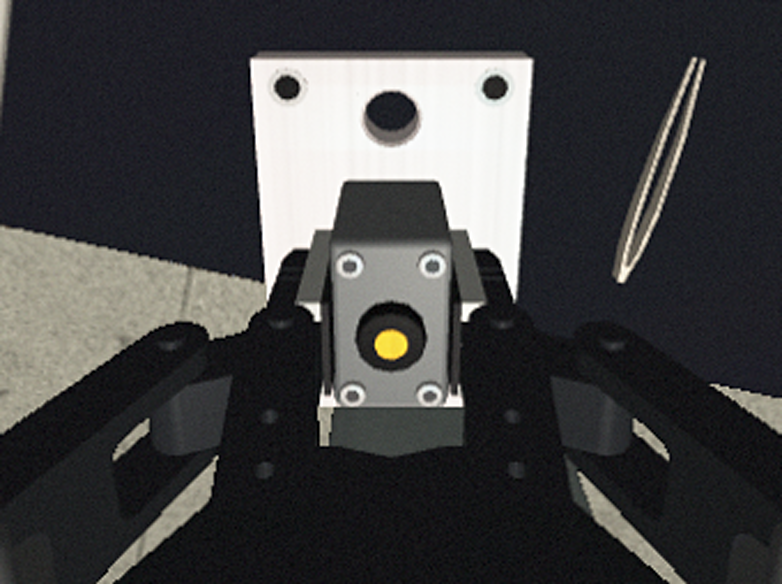

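The part is held squarely, with its large bore facing forward. Next I measure its pose in the tool frame.

```bash
python3 - <<'E'
from seat import *
d,c=run("w4.npz")
M=R.from_rotvec(d["rot"])
f=lambda a:np.array(a,float)/2.3+[90,130]-.28
for z in(.007,):
  pl=d["pos"][2]-z
  w=toworld(c,f([(287,87),(495,87),(391,115),(251,59),(532,59)]),pl)
  print((M.inv().apply(w-d["pos"])*1000).round(2))
# socket top 42mm above flange top
w=toworld(c,f([(391,344)]),d["pos"][2]+.035);print((M.inv().apply(w-d["pos"])*1000).round(2))
# seat in tool coords of w2
d=np.load("w2.npz");M=R.from_rotvec(d["rot"]);print((M.inv().apply(np.array([.5286,-.1992,.04])-d["pos"])*1000).round(2))
d=np.load("w3.npz");M=R.from_rotvec(d["rot"]);print((M.inv().apply(np.array([.4862,.1804,.012])-d["pos"])*1000).round(2))
E
```

```text
[[ 44.55 -24.72   6.87]
 [ 44.51  27.26   6.87]
 [ 37.29   1.26   6.89]
 [ 51.59 -33.2    6.85]
 [ 51.53  36.     6.84]]
[[ -0.41   1.21 -35.  ]]
[-19.95  -0.19 160.56]
[-18.29   1.85 209.07]
```

```bash
python3 -m jog '[0,-0.0064,0.047,0,0,0,0, 0,-0.0064,0.047,0,0,0,0, 0,-0.0064,0.047,0,0,0,0, 0,-0.0064,0.047,0,0,0,0, 0,-0.0064,0.047,0,0,0,0, 0,-0.0064,0.047,0,0,0,0, 0,-0.0064,0.047,0,0,0,0, 0,-0.0064,0.047,0,0,0,0, 0,0,0,0,0,0,0, 0,0,0,0,0,0,0]'
python3 -m jog '[0,0,0,0.02,0,0,0, 0,0,0,0.02,0,0,0, 0,0,0,0,0,0,0, 0,0,0,0,0,0,0]'
python3 - <<'E'
from h import *
o=ctrl.get_obs();im=ctrl.get_image("wrist");M=R.from_rotvec(o["tool_rot"])
print(o["tool_pos"],M.as_matrix().round(4),np.degrees(np.arctan2(*M.as_matrix()[[1,0],0])))
print((M.inv().apply(np.array([.5287,-.1979,.059+.014])-o["tool_pos"])*1000).round(2))
i=im["image"];cv2.imwrite("pics/w5.png",cv2.resize(i[130:330,140:380],None,fx=3,fy=3,interpolation=cv2.INTER_CUBIC))
E
```

```text
t: 9.0
tool_pos: [0.5302, -0.1965, 0.1573]
tool_rot: [-3.115, -0.395, 0.002]
contact_force: [0.1, 0.7, -1.8]
opening: 0.0246
t: 9.5
tool_pos: [0.5307, -0.1965, 0.1179]
tool_rot: [-3.116, -0.398, 0.001]
contact_force: [-0.4, -0.1, -1.9]
opening: 0.0247
[ 0.53068605 -0.19651159  0.11794922] [[ 9.680e-01  2.511e-01 -5.000e-04]
 [ 2.511e-01 -9.680e-01  3.000e-04]
 [-4.000e-04 -4.000e-04 -1.000e+00]] 14.54190913098553
[-2.25  0.86 44.95]
```

View pics/w5.png

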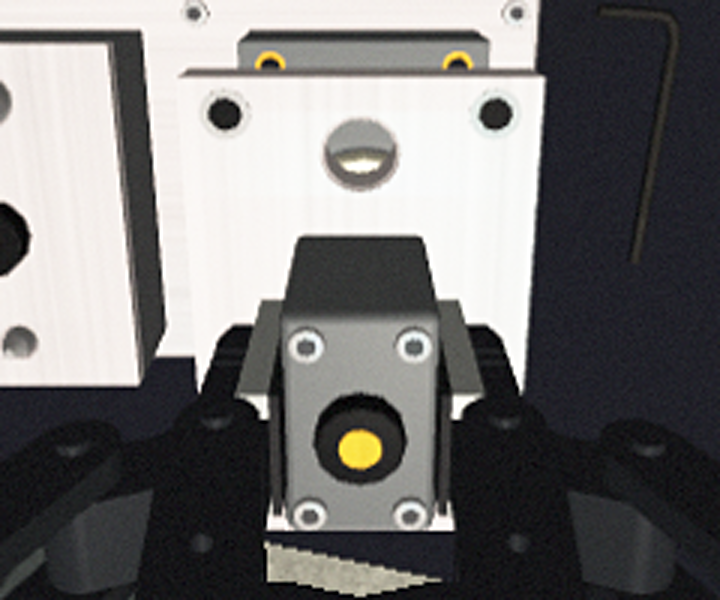

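```bash
python3 -m jog '[0,-0.0022,0.0009,0.02,0,0,0, 0,0,0,0.020,0,0,0, 0,0,0,0,0,0,0, 0,0,0,0,0,0,0]'
python3 - <<'E'
from h import *
o=ctrl.get_obs();im=ctrl.get_image("wrist");M=R.from_rotvec(o["tool_rot"]);c=cam(im,o)
print(o["tool_pos"],np.degrees(np.arctan2(*M.as_matrix()[[1,0],0])))
print((M.inv().apply(np.array([.5287,-.1979,.059])-o["tool_pos"])*1000).round(2))
i=im["image"];cv2.imwrite("pics/w6.png",cv2.resize(i[130:230,180:340],None,fx=5,fy=5,interpolation=cv2.INTER_CUBIC))
# predicted pixels of thick dowel tip centre, bore centre top/bottom, in crop coords
s=np.array([.5286,-.1992]);h=np.radians(14.55);tip=np.r_[s+.037*np.array([np.cos(h),np.sin(h)]),.054]
b=lambda z:M.apply([.0367,.00127,z])+o["tool_pos"]
print(((topix(c,[tip,b(.007),b(.019)])-[180,130])*5).round(1))
E
```

```text
t: 10.05
tool_pos: [0.5288, -0.1983, 0.078]
tool_rot: [-3.116, -0.397, 0.001]
contact_force: [0.1, -0.2, -1.9]
opening: 0.0252
[ 0.52875302 -0.19830659  0.07797705] 14.514465899203271
[ 0.06 -0.4  18.98]
[[395.  219.3]
 [398.7 253.2]
 [398.6 228.2]]
```

View pics/w6.png

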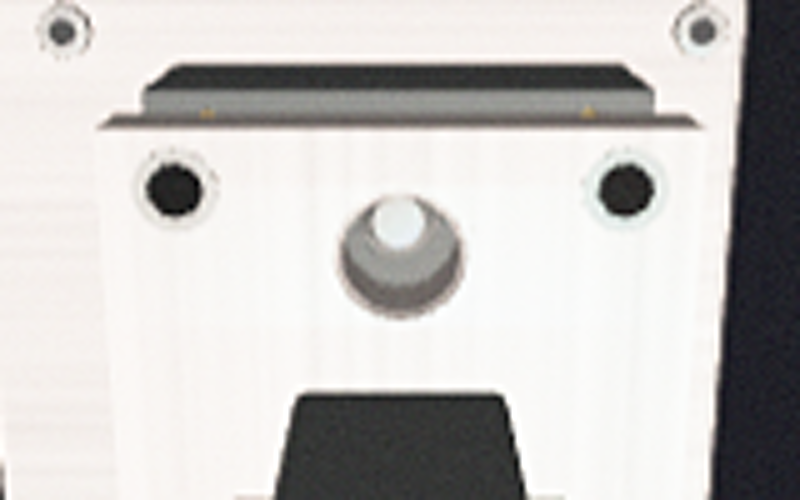

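The dowel tip at (399,221) sits where it should behind the bore centre at (401,255), about 0.3 mm off. I'm starting the insertion.

```bash
python3 -m jog '[0,0,-0.0003,0.004,0,0,0, 0,0,0,0.004,0,0,0, 0,0,0,0.003,0,0,0, 0,0,0,0,0,0,0, 0,0,0,0,0,0,0]' 100
```

```text
t: 10.72
tool_pos: [0.5288, -0.198, 0.0673]
tool_rot: [3.116, 0.397, 0.0]
contact_force: [-0.2, -0.1, -2.3]
opening: 0.0246
```

No resistance, so the dowels are in the bores. Now I press.

```bash
python3 -m jog '[0,0,0,0.003,0,0,0, 0,0,0,0.002,0,0,0, 0,0,0,0.002,0,0,0, 0,0,0,0,0,0,0, 0,0,0,0,0,0,0]'; python3 -m jog '[0,0,0,0.001,0,0,0, 0,0,0,0.001,0,0,0, 0,0,0,0,0,0,0, 0,0,0,0,0,0,0]'
```

```text
t: 11.35
tool_pos: [0.5291, -0.1982, 0.0609]
tool_rot: [3.116, 0.397, 0.001]
contact_force: [-1.3, 1.1, 4.7]
opening: 0.0245
t: 11.85
tool_pos: [0.5291, -0.1982, 0.0592]
tool_rot: [3.116, 0.397, 0.001]
contact_force: [-3.5, 0.8, 8.2]
opening: 0.0246
```

```bash
python3 -m jog '[0,0,0,0.001,0,0,0, 0,0,0,0,0,0,0, 0,0,0,0,0,0,0]'; python3 -m jog '[0,0,0,0.001,0,0,0, 0,0,0,0,0,0,0, 0,0,0,0,0,0,0]'
```

```text
t: 12.22
tool_pos: [0.5291, -0.1982, 0.0592]
tool_rot: [3.116, 0.397, -0.0]
contact_force: [-7.4, 2.2, 13.4]
opening: 0.0248
t: 12.6
tool_pos: [0.5291, -0.1982, 0.0592]
tool_rot: [-3.116, -0.397, 0.001]
contact_force: [-10.1, 3.9, 19.4]
opening: 0.0244
```

```bash
python3 - <<'E'
from h import *
a=ctrl.get_image("wrist")["image"];s=ctrl.get_image("side");b=s["image"]
v=np.hstack([cv2.resize(a[130:290,160:360],(500,400)),cv2.resize(b[145:225,220:280],(300,400),interpolation=cv2.INTER_CUBIC)])
cv2.imwrite("pics/f.png",v);o=ctrl.get_obs();print(o["contact_force"],o["wrist_torque"],o["tool_pos"],o["t"])
E
```

```text
[-9.041777    5.29259739 18.49759755] [0.77954153 1.37472374 0.01646146] [ 0.52906361 -0.19824492  0.05916629] 12.7
```

View pics/f.png

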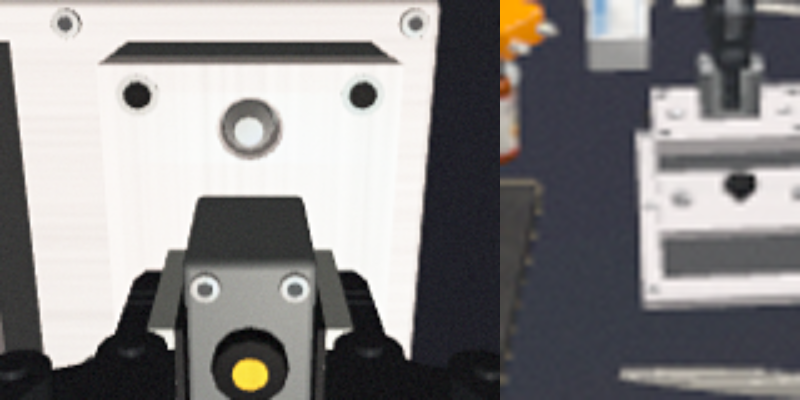

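The flange lies flush on the block with the thick dowel standing in its bore at (250,128), and the blank cover is still in place. I'm handing in.

```bash
python3 -c "
from station import ctrl
print(ctrl.finish_job());o=ctrl.get_obs();print(o['t'],o['contact_force'],o['tool_pos'],o['opening'])"
```

```text
the job is handed in; nothing more can be done
None
the job is handed in; nothing more can be done
```

The upper half is fitted the right way round on the right-hand station (the one with the pellet) and pressed home. I handed the job in at about 12.7 s with the gripper still holding it down. No verdict came back.

- **Fit:** The thick dowel stands in the larger bore. The tool hit a hard stop at 59.2 mm, which puts the flange about 0.1 mm above the land by my estimate. In the last picture the flange lies flat on the block.
- **Press and grip:** The last force reading was 18.5 N upward on the tool, and the grip is set to 100 N. I infer from the stop height that the electrode is pushed down; I could not read it directly.
- **Surroundings:** The blank cover looks in place and the tweezers untouched in the last picture. I did not look at the hex key, tray and timer again at the end, but the path kept well clear of them.
- **Disagreements:** The wrist camera read 1.3 mm to one side compared with the gripper, so I lined the part up relative to the station instead. A sideways force of about 10 N remains in the final press; I left it because the part did not move.

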